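# Chuck the hex handle blank in the lever collet fixture

### The job

Set up the aluminium hex blank for painting: take it out of the stock rack and feed it, foot down, into the open hex collet of the bench fixture until it is fully home on the depth stop inside. The collet drags on the bar well before the stop, so push it through by feel, but gently: never force it against the collet or ram the stop. Then let go of it and swing the collet lever clockwise all the way to clamp it, leaving it home on the stop and the other blanks and studio things where they are.

Things in the scene. Friction and masses are not known exactly. Their poses are not given: they have to be found in the camera images.
- hex_bar: The bare aluminium hex bar (handle blank), 16 mm across flats, 130 mm long, about 0.08 kg, standing in one of the rack's four holes. Origin: centre of its foot (lower end); z runs up its axis, x is square to one flat. The other three bars are round.
- fixture: Blue-grey upright collet fixture, bolted on a 200 x 170 x 10 mm plate; base flange 132 mm wide, lever ring 92 mm, nose 62 mm, steel nose face 122 mm above the table. Origin: on its axis at the table; x is square to one flat of the hex collet. In the bore is a rigid depth stop (rod stop_c0, 13 mm thick, its centre 10 mm under its flat top); its set depth differs each time and is neither measured nor visible.
- collet_mouth (a point): Centre of the collet's open mouth, level with the nose face, on the vertical axis of collet and lever. Six leaves form a hex hole 17.4 mm across flats when open, bevelled over its first 4 mm. At 32 to 36 mm depth the bar's foot must be pushed past three spring plungers (about 5 to 15 N); from there they drag on it with about 5 to 13 N, so it does not fall by itself. The stop's top lies 40 to 58 mm below this point.
- lever (a joint): Closing lever of the collet, turning about the collet's vertical axis: 0 fully open, growing clockwise seen from above to 1.2 rad, fully closed against its end. It takes about 0.5 to 0.8 N m, stays where it is left, and from about 0.75 rad the leaves bear on the bar.
- lever_knob (a point): Centre of the black ball knob (radius 16 mm) at the lever's end, 122 mm from the collet's axis, 110 mm above the table. The lever's steel rod (12 mm thick) rises to it from the ring round the body; 100 mm from the axis the rod is about 101 mm above the table.
- rack: Wooden stock rack 75 x 225 x 55 mm, fixed, with four holes 40 mm deep in a row along its y, 55 mm apart; origin under its centre. Bars stand in it with about 90 mm showing.
- birch_rod: Round pale birch rod, 18 mm thick, 135 mm long, standing in the rack; origin at its foot. Not wanted.
- brass_rod: Round brass rod, 16 mm thick, 125 mm long, standing in the rack; origin at its foot. Not wanted.
- teal_rod: Round teal-painted rod, 18 mm thick, 130 mm long, standing in the rack; origin at its foot. Not wanted.
- blue_bottle: Blue paint bottle with white cap, 58 mm wide, 155 mm high, standing beyond the fixture; origin under it.
- ink_bottle: Small black ink bottle, 38 mm wide, 75 mm high, standing beyond the rack; origin under it.
- white_bottle: White paint bottle with red label, 54 mm wide, 150 mm high, standing at the right; origin under it.
- clay_pot: Terracotta water pot, 96 mm wide, 85 mm high, standing at the left; origin under it.
- paint_brush: Flat paint brush with teal handle, 200 mm long, lying at the left; origin under its middle.

How it is judged:
By the outcome, as a careful person would: the job done as asked, in the order asked, and still so for the second after the job is handed in, with the robot touching nothing.
It also fails if it takes over 72 s, if anything falls off the work surface, if the arm or the gripper's body presses on something with over 40 N, if the wrist force passes 120 N, or if a joint passes its speed limit or range.

### The arm

A 6-joint arm with a two-finger parallel gripper is mounted at the origin on the work surface. World frame = base frame: x ahead of the robot, y to its left, z up, the work surface at z = 0. Lengths are in m, angles in degrees, forces in N, time in s.
With the tool pointing down it reaches from about 0.35 to 0.875 m from the base axis. Payload 4.2 kg.
Tool frame: the origin (TCP) lies on the centre line of the jaws, within the pads' length; the fingertips stand 19 mm ahead of it and the grasp point (between the pads) is the TCP; z points along the fingers, y is the line along which they close (so a half turn about z gives the same grasp; the last joint's range is limited). The gripper opens to 85 mm and grips with 20 to 120 N. Pads are 22 mm wide; open, the fingers measure 114 mm over their backs; the gripper's body (76 mm by 85 mm) begins 54 mm behind the grasp point. The pads swing forward as they close: fully open they stand 13 mm farther back than shut.
Start: joints at [86.551, 22.042, 0.453, 0, -68.411, -14.817], TCP at [0.196, 0.593, 0.25] pointing down, gripper open.
Joint ranges: [-179.83, 179.83], [-69.29, 118.12], [-61.27, 80.66], [-181.25, 117.63], [-171.15, -9.14], [-177.46, 177.46]. Speed limits (degrees/s): [159.86, 159.86, 180, 180, 180, 180].

### API

Orientations are given as a 3x3 rotation matrix whose columns are the frame's x, y, z axes.
In Python, from workcell import r gives the robot as it stands.
- The arm moves only by the tool send_rows, never from a script. Its argument "motion" is one flat list of numbers, 7 for each row, row after row: the shift along the tool's x, y, z in m, then the turn, a rotation vector about the tool's x, y, z in degrees, then the opening, from 0 (shut) to 1 (fully open). A call has 1 to 5 rows; each row shifts and turns the commanded pose from where the row before left it, along the tool's axes as they then stand; what a row does not reach is not made up. A row lasts 1/10 s, in which the tool goes at most 50 mm and 8.59 degrees, less where a joint would pass 70% of its speed; a pose out of reach is approached as far as the arm can. A call is refused whole if a number of a shift passes 0.05 or a number of a turn 8.59, either way. A call with a gripper value outside its range is refused whole. The fingers move at their own pace and stop on an object; "squeeze" is the grip in N (left out, the last holds). Time passes only in rows, so rows that do not move let the fingers close. It gives the time, the measured TCP pose, the force, the opening and the grip force at its end, in the units of the state.
- r.sense(): the state, without advancing time (a new reading comes with each control period).
- r.snapshot(name): name is "scene" or "top" or "wrist"; returns the picture (420x560x3 uint8, red, green, blue); there is no depth.
- r.camera_params(name): a dict with "mtx" (3x3 intrinsics, pixels), "R" (3x3) and "t" (3): a world point X has camera coordinates R X + t; the wrist camera has in their place "tool_from_camera" (4x4, takes a point from camera to tool coordinates, whose origin is the TCP and whose axes are the flange's). Camera axes: x right, y down, z forward; pixel columns grow to the right and rows downward; lengths in m; the calibration is good to about 2 mm. A picture is of the moment at which its call begins: read the wrist's pose just before it. camera_params takes no time and is no camera call.
- r.close_job(): hands the job in; it is judged then, once.
Trained networks look in the newest picture that a camera, given by its name, has taken for a name from the list of things; names that differ only in an ending like _2 or _b are one class to them, and where a whole thing is asked for, a point or a joint stands for the part that bears it (a point fixed in the world has none). Each returns a list of dicts, best first, with "confidence" (0 to 1); they miss things now and then, are a little off and sometimes report something else, mostly with a low value. They report only what shows in the picture. A call takes as long as a camera call.
- r.recognise(camera, name): "rect" ([left, top, right, bottom] as shares, 0 to 1, of the picture: columns of its width, rows of its height, round what is visible of it).
- r.regions_of(camera, name): "mask" (420x560 bool, what is visible of it) and "rect" ([left, top, right, bottom] as shares, 0 to 1, of the picture: columns of its width, rows of its height, round what is visible of it).
- r.place_of(camera, name): "point" ([column, row] as shares, 0 to 1, of the picture: columns of its width, rows of its height: a listed point, or the origin of a listed thing).
The state is a dict: "time_s": time; "q": joint angles; "qd": joint speeds; "tau": joint torques, N m; "position": TCP position; "tool_rot": TCP orientation; "force": force on the tool from outside, world axes, zero at the start; "moment": the same for the moment, N m; "finger_gap": finger opening in m; "finger_force": force on a finger pad.
Only numpy, scipy, OpenCV 4.12 (cv2) and the standard library are available. Lean on these libraries where they do the work, as an engineer would, in place of code of your own. Each camera call takes 0.05 s, during which the arm holds its last target. There are 200 camera calls.

## Working session

There is one attempt and no reset: what is moved stays moved. The work goes in short steps, Python scripts to look and compute and a tool call to move; the robot and the scene stay as the last step left them, time stands still between calls to the robot, and variables do not carry over. Pictures are saved under pics/ and viewed, at most 10 in all, crops included, and the job is handed in when it is done.

Besides the shell and the picture viewer there is one more tool, called after "Emit:" by a JSON object that holds its "op" and its "data". send_rows: Moves the arm, as the interface text tells. Its arguments: {"type":"object","properties":{"motion":{"type":"array"},"squeeze":{"type":"number"}},"required":["motion"]}

```bash
mkdir -p pics; ls
python3 - <<'E'
from workcell import r
import cv2,numpy as np
s=r.sense(); print(s['time_s'],s['position'],s['tool_rot'],s['force'],s['finger_gap'])
a=r.snapshot('scene'); b=r.snapshot('top')
for n,i in(('scene',a),('top',b)): cv2.imwrite(f'pics/{n}.png',i[:,:,::-1])
for n in('scene','top','wrist'):
  p=r.camera_params(n); print(n,{k:np.round(v,4).tolist() for k,v in p.items()})
for c in('scene','top'):
  for n in('hex_bar','collet_mouth','lever_knob','fixture','rack'):
    print(c,n,[(np.round(np.array(d['point'])*[560,420],1).tolist(),round(d['confidence'],2)) for d in r.place_of(c,n)][:4])
E
```

```text
pics
0.0 [0.19570157 0.59298052 0.24921654] [[ 9.49556574e-01 -3.13595210e-01 -5.97036437e-04]
 [-3.13595763e-01 -9.49554198e-01 -2.12672881e-03]
 [ 1.00013514e-04  2.20667742e-03 -9.99997560e-01]] [-0.97405725  0.32387942  0.14041114] 0.08528651770175104
scene {'mtx': [[381.3927, 0.0, 281.0908], [0.0, 381.3927, 204.4778], [0.0, 0.0, 1.0]], 'R': [[0.426, 0.9047, -0.0003], [0.7228, -0.3406, -0.6013], [-0.5441, 0.2559, -0.799]], 't': [-0.2476, -0.3612, 1.3328]}
top {'mtx': [[394.509, 0.0, 281.8022], [0.0, 394.509, 208.3572], [0.0, 0.0, 1.0]], 'R': [[-0.0271, -0.9995, -0.0141], [-0.9901, 0.0288, -0.1375], [0.1378, 0.0102, -0.9904]], 't': [0.0212, 0.5984, 1.0992]}
wrist {'mtx': [[376.3841, 0.0, 281.7598], [0.0, 376.3841, 214.9346], [0.0, 0.0, 1.0]], 'tool_from_camera': [[-0.0007, -0.9642, -0.2651, 0.0667], [1.0, -0.0008, 0.0002, 0.0008], [-0.0004, -0.2651, 0.9642, -0.1247], [0.0, 0.0, 0.0, 1.0]]}
scene hex_bar [([153.9, 243.4], 0.72)]
scene collet_mouth [([278.3, 178.2], 0.9)]
scene lever_knob [([307.9, 153.3], 0.62), ([150.2, 241.8], 0.32)]
scene fixture [([280.6, 204.8], 0.91)]
scene rack [([187.2, 235.1], 0.71)]
top hex_bar [([392.1, 244.9], 0.4)]
top collet_mouth [([275.6, 230.4], 0.83)]
top lever_knob [([234.0, 257.5], 0.77), ([174.4, 270.5], 0.62)]
top fixture [([274.9, 240.9], 0.61)]
top rack [([361.8, 239.1], 0.97), ([349.6, 170.6], 0.42), ([273.3, 240.8], 0.23)]
```

Run:
```python
import cv2,numpy as np
a=cv2.imread('pics/scene.png');b=cv2.imread('pics/top.png')
A=cv2.resize(a[90:300,80:380],None,fx=2.6,fy=2.6,interpolation=cv2.INTER_CUBIC);cv2.imwrite('pics/s2.png',A)
A=cv2.resize(b[110:320,140:440],None,fx=2.6,fy=2.6,interpolation=cv2.INTER_CUBIC);cv2.imwrite('pics/t2.png',A)
```

```text
(no output)
```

View pics/s2.png

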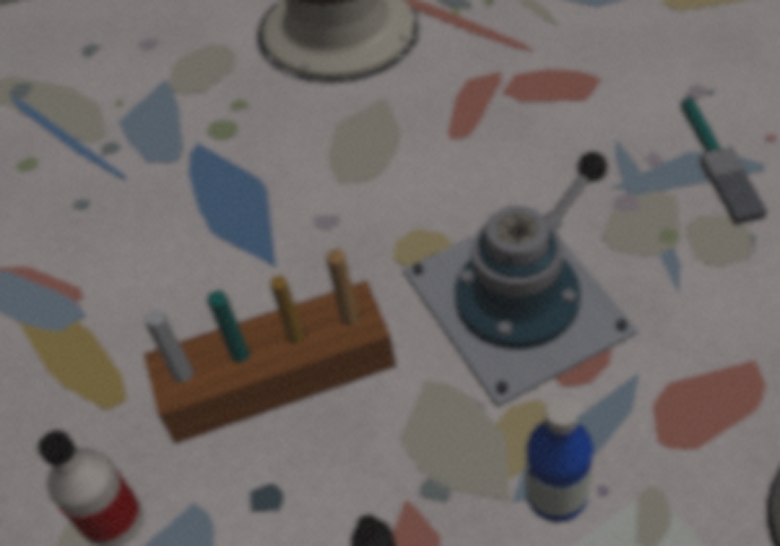

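View pics/t2.png

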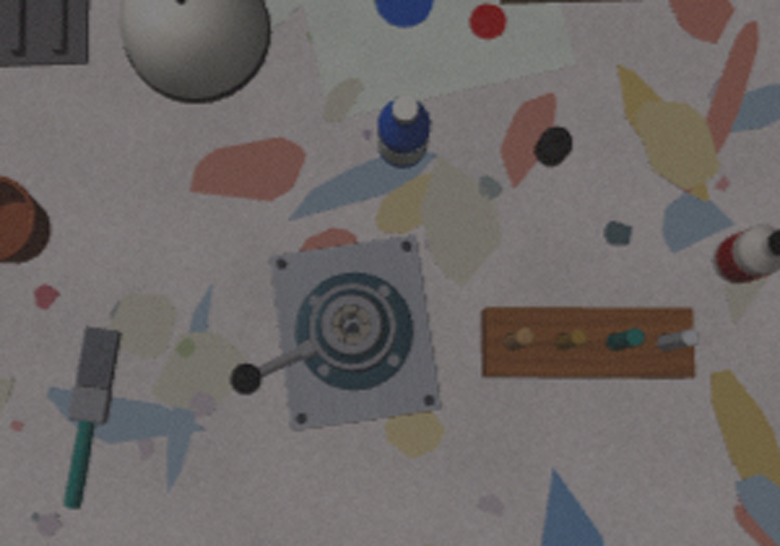

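The scene view shows the hex blank (grey) at the left end of the rack, px ≈(139,213). In the top view it is at the right (−y) end, px ≈(405,240). The collet is at (275,234) in the top view, and the knob at (234,256) points lower-left, so clockwise swings it up the left side.

```bash
cat > h.py <<'E'
import numpy as np,cv2
from workcell import r
def cam(c,s=None):
    p=r.camera_params(c);K=np.array(p['mtx'])
    if c!='wrist': return K,np.array(p['R']),np.array(p['t'])
    s=s or r.sense();T=np.eye(4);T[:3,:3]=s['tool_rot'];T[:3,3]=s['position']
    M=np.linalg.inv(T@np.array(p['tool_from_camera']));return K,M[:3,:3],M[:3,3]
def onz(C,uv,z):
    K,R,t=C;d=R.T@np.linalg.solve(K,[*uv,1]);o=-R.T@t
    return o+d*(z-o[2])/d[2]
def proj(C,X):
    K,R,t=C;x=K@(R@np.array(X)+t);return x[:2]/x[2]
def tri(cs):
    A=[];b=[]
    for C,uv in cs:
        K,R,t=C;d=R.T@np.linalg.solve(K,[*uv,1]);d/=np.linalg.norm(d);P=np.eye(3)-np.outer(d,d);A.append(P);b.append(P@(-R.T@t))
    return np.linalg.lstsq(np.vstack(A),np.hstack(b),rcond=None)[0]
def st(): 
    s=r.sense();return s
E
python3 - <<'E'
from h import *
S,T=cam('scene'),cam('top')
np.set_printoptions(precision=4,suppress=True)
print('mouth',tri([(S,(278.3,178.2)),(T,(275.6,230.4))]),onz(T,(275.6,230.4),.122),onz(S,(278.3,178.2),.122))
print('knob',tri([(S,(307.9,153.3)),(T,(234,257.5))]),onz(T,(234.,256.5),.11),onz(S,(307.9,153.3),.11))
print('hextop',onz(T,(405,240),.145),onz(S,(139.5,212),.145),'foot',onz(T,(392.1,244.9),.015),onz(S,(153.9,243.4),.015))
print('rack',onz(T,(361.8,239.1),0),onz(S,(187.2,235.1),0),[onz(T,(140+u/2.6,110+v/2.6),.055) for u,v in((483,308),(693,308),(693,378),(483,378))])
E
```

```text
mouth [0.5274 0.0197 0.1309] [0.5288 0.0217 0.122 ] [0.5198 0.0211 0.122 ]
knob [0.4607 0.1362 0.1062] [0.463 0.135 0.11 ] [0.4641 0.1349 0.11  ]
hextop [ 0.4925 -0.313   0.145 ] [ 0.4954 -0.3153  0.145 ] foot [ 0.4858 -0.3134  0.015 ] [ 0.4989 -0.3181  0.015 ]
rack [ 0.506  -0.2292  0.    ] [ 0.5004 -0.2343  0.    ] [array([ 0.5358, -0.1187,  0.055 ]), array([ 0.5294, -0.3464,  0.055 ]), array([ 0.454 , -0.3411,  0.055 ]), array([ 0.4602, -0.1155,  0.055 ])]
```

Emit:
{"op": "send_rows", "data": {"motion": [0.035,0.031,0,0,0,0,1,0.035,0.031,0,0,0,0,1,0.035,0.031,0,0,0,0,1,0.035,0.031,0,0,0,0,1,0.035,0.031,0,0,0,0,1]}}

```text
time_s: 1.1
position: [0.314, 0.3898, 0.2506]
tool_rot: [[0.95, -0.313, 0.0], [-0.313, -0.95, 0.001], [0.0, -0.001, -1.0]]
force: [1.0, 0.3, 0.1]
finger_gap: 0.0855
finger_force: 0.0
```

Emit:
{"op": "send_rows", "data": {"motion": [0.035,0.031,0,0,0,0,1,0.035,0.031,0,0,0,0,1,0.035,0.031,0,0,0,0,1,0.035,0.031,0,0,0,0,1,0.035,0.031,0,0,0,0,1]}}

```text
time_s: 1.6
position: [0.4317, 0.1877, 0.2508]
tool_rot: [[0.95, -0.313, 0.001], [-0.313, -0.95, 0.001], [0.001, -0.001, -1.0]]
force: [-0.1, 0.5, 0.8]
finger_gap: 0.0853
finger_force: 0.0
```

Emit:
{"op": "send_rows", "data": {"motion": [0.035,0.031,0,0,0,0,1,0.035,0.031,0,0,0,0,1,0.035,0.031,0,0,0,0,1,0.035,0.031,0,0,0,0,1,0,0,0,0,0,0,1]}}

```text
time_s: 2.1
position: [0.5269, 0.0237, 0.25]
tool_rot: [[0.948, -0.32, 0.0], [-0.32, -0.948, -0.001], [0.0, 0.001, -1.0]]
force: [-0.2, 0.1, -0.1]
finger_gap: 0.0855
finger_force: 0.0
```

Run:
```python
from h import *
np.set_printoptions(precision=4,suppress=True)
s=r.sense();i=r.snapshot('wrist');print(s['time_s'],s['position'],s['tool_rot'],s['q'])
cv2.imwrite('pics/w1.png',i[:,:,::-1])
W=cam('wrist',s)
for n in('collet_mouth','lever_knob'):
  for d in r.place_of('wrist',n)[:2]:
    uv=np.array(d['point'])*[560,420];print(n,uv,d['confidence'],onz(W,uv,.122 if n[0]=='c' else .11))
c=proj(W,[.5275,.021,.122]);x,y=int(c[0])-100,int(c[1])-75;x=max(x,0);y=max(y,0)
print(x,y);cv2.imwrite('pics/w1c.png',cv2.resize(i[y:y+150,x:x+200,::-1],None,fx=4,fy=4,interpolation=cv2.INTER_CUBIC))
```

```text
2.1 [0.5269 0.0237 0.25  ] [[ 0.9475 -0.3196  0.0002]
 [-0.3196 -0.9475 -0.0009]
 [ 0.0004  0.0008 -1.    ]] [ 20.2408  12.5513 -13.2257   0.0557 -64.2311  51.0954]
collet_mouth [289.296 222.684] 0.64 [0.5171 0.0205 0.122 ]
lever_knob [175.392 320.586] 0.77 [0.466  0.1321 0.11  ]
lever_knob [466.984 150.99 ] 0.4 [ 0.5234 -0.1124  0.11  ]
183 134
```

View pics/w1c.png

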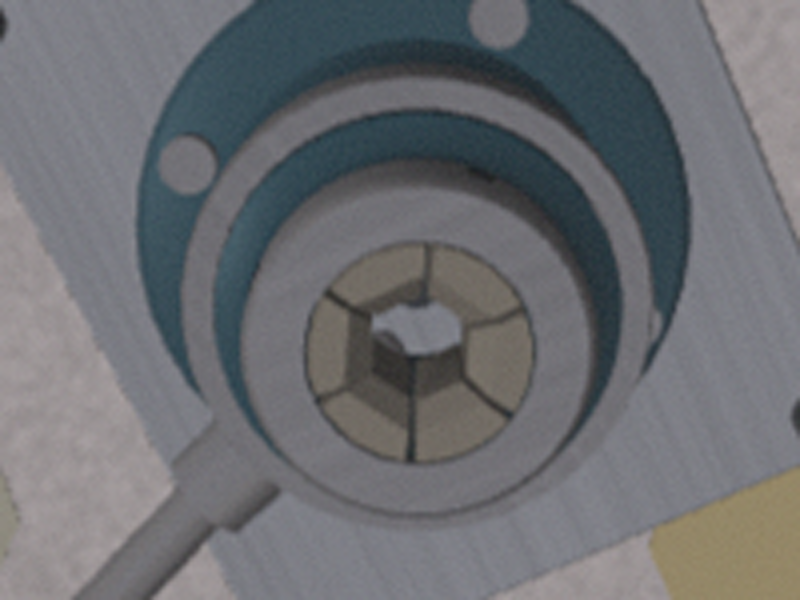

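Run:
```python
from h import *
np.set_printoptions(precision=4,suppress=True)
W=cam('wrist')
f=lambda u,v:onz(W,(183+u/4,134+v/4),.122)
print('c',f(420,352.5),'nose L,R,B',f(240,350),f(600,350),f(420,515))
P=np.array([f(*p) for p in((427,243),(522,310),(510,413),(410,463),(318,402),(327,293))])[:,:2]
c=P.mean(0);d=P-c;print(c,np.hypot(*d.T));a=np.degrees(np.arctan2(d[:,1],d[:,0]))%60;print(a)
T=cam('top');S=cam('scene')
print('top',onz(T,(140+351/2.6,110+325/2.6),.122),'scene',onz(S,(80+518/2.6,90+229/2.6),.122))
for X in([.517,.0205,.122],[.528,.0215,.122]):
  print((proj(T,X)-[140,110])*2.6,(proj(S,X)-[80,90])*2.6)
```

```text
c [0.5157 0.0252 0.122 ] nose L,R,B [0.526 0.055 0.122] [ 0.5062 -0.0048  0.122 ] [0.4866 0.0347 0.122 ]
[0.5153 0.0256] [0.0201 0.0196 0.0194 0.0202 0.0198 0.0195]
[37.9698 36.2273 38.1393 37.3189 37.5382 36.5708]
top [0.5166 0.0236 0.122 ] scene [0.5205 0.0234 0.122 ]
[353.9761 324.5008] [513.7432 227.5262]
[352.7312 313.8038] [519.5028 235.0194]
```

Emit:
{"op": "send_rows", "data": {"motion": [0.011,0.047,-0.002,0,0,0,1,0.011,0.047,-0.002,0,0,0,1,0.011,0.047,-0.002,0,0,0,1,0.011,0.047,-0.002,0,0,0,1,0.011,0.047,-0.002,0,0,0,1]}}

```text
time_s: 2.75
position: [0.5036, -0.2126, 0.261]
tool_rot: [[0.951, -0.31, 0.001], [-0.31, -0.951, -0.0], [0.001, -0.0, -1.0]]
force: [1.6, 0.9, 0.2]
finger_gap: 0.0853
finger_force: 0.0
```

Emit:
{"op": "send_rows", "data": {"motion": [0.011,0.047,-0.002,0,0,0,1,0.011,0.047,-0.002,0,0,0,1,0,0,0,0,0,8,1,0,0,0,0,0,8,1,0,0,0,0,0,8,1]}}

```text
time_s: 3.25
position: [0.4954, -0.3076, 0.2644]
tool_rot: [[0.737, -0.676, 0.0], [-0.676, -0.737, 0.0], [-0.0, -0.0, -1.0]]
force: [-1.0, -0.2, -0.1]
finger_gap: 0.0855
finger_force: 0.0
```

Emit:
{"op": "send_rows", "data": {"motion": [0,0,0,0,0,8,0.6,0,0,0,0,0,8,0.6,0,0,0,0,0,8,0.6,0,0,0,0,0,8,0.6,0,0,0,0,0,8,0.6]}}

```text
time_s: 3.75
position: [0.4957, -0.3069, 0.2646]
tool_rot: [[0.132, -0.991, 0.0], [-0.991, -0.132, 0.0], [-0.0, -0.0, -1.0]]
force: [-0.3, 0.8, -0.5]
finger_gap: 0.0512
finger_force: 0.0
```

Emit:
{"op": "send_rows", "data": {"motion": [0,0,0,0,0,0,0.6,0,0,0,0,0,0,0.6]}}

```text
time_s: 3.95
position: [0.4956, -0.3076, 0.2645]
tool_rot: [[0.139, -0.99, 0.0], [-0.99, -0.139, -0.0], [0.0, -0.0, -1.0]]
force: [-0.3, -0.1, -0.1]
finger_gap: 0.0513
finger_force: 0.0
```

Run:
```python
from h import *
np.set_printoptions(precision=4,suppress=True)
s=r.sense();i=r.snapshot('wrist');print(s['time_s'],s['position'],s['tool_rot'],s['q'])
cv2.imwrite('pics/w2.png',i[:,:,::-1])
W=cam('wrist',s)
for d in r.place_of('wrist','hex_bar')[:2]:
    uv=np.array(d['point'])*[560,420];print(uv,d['confidence'],onz(W,uv,.015))
m=r.regions_of('wrist','hex_bar');print([ (d['confidence'],np.array(d['rect'])*[560,420,560,420]) for d in m])
c=proj(W,[.493,-.314,.145]);x,y=int(c[0])-100,int(c[1])-75;x=max(x,0);y=max(y,0)
print(x,y);cv2.imwrite('pics/w2c.png',cv2.resize(i[y:y+150,x:x+200,::-1],None,fx=4,fy=4,interpolation=cv2.INTER_CUBIC))
```

```text
3.95 [ 0.4956 -0.3076  0.2645] [[ 0.1395 -0.9902  0.0003]
 [-0.9902 -0.1395 -0.    ]
 [ 0.     -0.0003 -1.    ]] [-15.9247  17.4173  -4.3387  -0.0044 -68.2277  23.9443]
[286.888 175.518] 0.84 [ 0.4907 -0.3141  0.015 ]
[275.52  225.792] 0.3 [ 0.4949 -0.2603  0.015 ]
[(0.96, array([273.   , 170.1  , 297.92 , 213.318]))]
186 132
```

View pics/w2c.png

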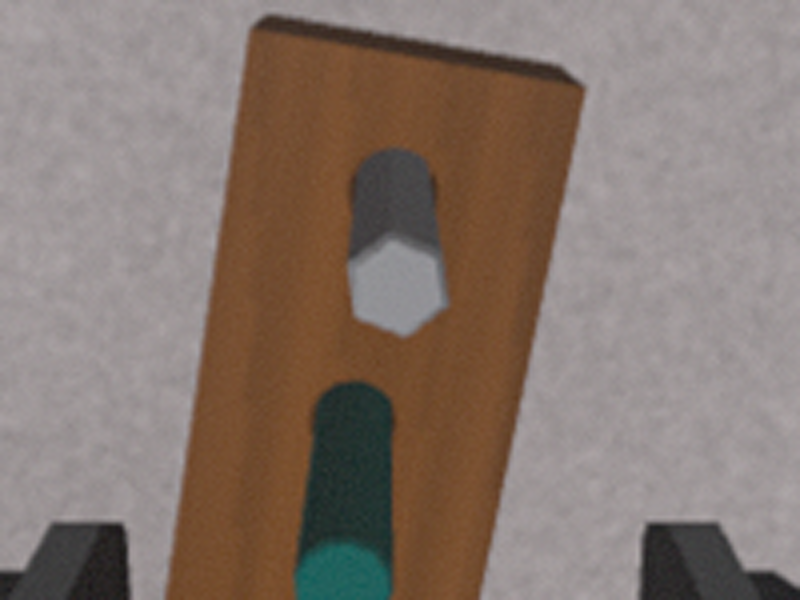

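Run:
```python
from h import *
np.set_printoptions(precision=4,suppress=True)
W=cam('wrist')
P=np.array([onz(W,(186+u/4,132+v/4),.145) for u,v in((395,234),(441,258),(447,305),(405,336),(353,317),(347,262))])[:,:2]
c=P.mean(0);d=P-c;print(c,np.hypot(*d.T),np.degrees(np.arctan2(d[:,1],d[:,0]))%60)
R=np.array(r.sense()['tool_rot']);y=np.degrees(np.arctan2(R[1,1],R[0,1]));print('tool y',y)
print('shift',R[:2,:2].T@(c-np.array(r.sense()['position'])[:2]))
```

```text
[ 0.4934 -0.3171] [0.0088 0.0085 0.0089 0.0088 0.0093 0.0094] [41.219  41.2775 45.6673 45.6627 43.5682 42.4372]
tool y -172.12974046337214
shift [0.0086 0.0031]
```

The hex top face is at crop px ≈(398,285), with its centre at (0.4934, −0.3171) and flats at about 13°. The jaws have room on both sides. I'll align and go down.

Emit:
{"op": "send_rows", "data": {"motion": [0.0085,0.003,0,0,0,0,0.6,0,0,0.02,0,0,-5.4,0.6,0,0,0.045,0,0,0,0.6,0,0,0.045,0,0,0,0.6,0,0,0.045,0,0,0,0.6]}}

```text
time_s: 4.6
position: [0.4932, -0.3183, 0.1082]
tool_rot: [[0.227, -0.974, 0.001], [-0.974, -0.227, -0.001], [0.001, -0.001, -1.0]]
force: [1.4, 0.1, -0.0]
finger_gap: 0.051
finger_force: 0.0
```

Emit:
{"op": "send_rows", "data": {"motion": [0,0,0,0,0,0,0.6,0,0,0,0,0,0,0,0,0,0,0,0,0,0,0,0,0,0,0,0,0,0,0,0,0,0,0,0], "squeeze": 40}}

```text
time_s: 5.1
position: [0.495, -0.3185, 0.1124]
tool_rot: [[0.228, -0.974, 0.005], [-0.974, -0.228, -0.003], [0.004, -0.005, -1.0]]
force: [-0.6, 0.1, 6.3]
finger_gap: 0.0154
finger_force: 39.6
```

Emit:
{"op": "send_rows", "data": {"motion": [0,0,0,0,0,0,0,0,0,0,0,0,0,0,0,0,0,0,0,0,0], "squeeze": 40}}

```text
time_s: 5.4
position: [0.495, -0.3185, 0.1124]
tool_rot: [[0.228, -0.974, 0.005], [-0.974, -0.228, -0.003], [0.004, -0.004, -1.0]]
force: [0.7, -0.7, 6.6]
finger_gap: 0.0155
finger_force: 39.7
```

Emit:
{"op": "send_rows", "data": {"motion": [0,0,-0.015,0,0,0,0,0,0,-0.025,0,0,0,0,0,0,-0.04,0,0,0,0,0,0,-0.045,0,0,0,0,0,0,-0.045,0,0,0,0]}}

```text
time_s: 5.9
position: [0.4928, -0.3173, 0.2816]
tool_rot: [[0.227, -0.974, 0.001], [-0.974, -0.227, 0.0], [-0.0, -0.001, -1.0]]
force: [1.6, -0.4, -1.0]
finger_gap: 0.0156
finger_force: 39.5
```

Emit:
{"op": "send_rows", "data": {"motion": [0,0,-0.01,0,0,0,0,0,0,0,0,0,0,0,0,0,0,0,0,0,0]}}

```text
time_s: 6.2
position: [0.4926, -0.317, 0.2882]
tool_rot: [[0.227, -0.974, -0.001], [-0.974, -0.227, 0.002], [-0.002, 0.001, -1.0]]
force: [-0.4, -0.3, -1.0]
finger_gap: 0.0153
finger_force: 39.5
```

Run:
```python
from h import *
np.set_printoptions(precision=4,suppress=True)
s=r.sense();p=np.array(s['position']);R=np.array(s['tool_rot']);print(p,R,s['force'],s['moment'],s['q'],s['finger_gap'])
print('rows to mouth',R.T@(np.array([.5157,.0248,p[2]])-p))
```

```text
[ 0.4926 -0.317   0.2882] [[ 0.227  -0.9739 -0.0014]
 [-0.9739 -0.227   0.0017]
 [-0.002   0.001  -1.    ]] [-0.3877 -0.2502 -1.0126] [-0.0455 -0.0114  0.0051] [-16.9627  16.9049  -1.6239  -0.071  -71.5783  30.1073] 0.015335415580305909
rows to mouth [-0.3276 -0.1001  0.0005]
```

Emit:
{"op": "send_rows", "data": {"motion": [0,0,0,0,0,5.9,0,-0.046,-0.011,0,0,0,0,0,-0.046,-0.011,0,0,0,0,0,-0.046,-0.011,0,0,0,0,0,-0.046,-0.011,0,0,0,0,0]}}

```text
time_s: 6.7
position: [0.5127, -0.1278, 0.2868]
tool_rot: [[0.125, -0.992, -0.005], [-0.992, -0.125, 0.0], [-0.001, 0.005, -1.0]]
force: [1.5, -0.1, -0.6]
finger_gap: 0.0155
finger_force: 39.5
```

Emit:
{"op": "send_rows", "data": {"motion": [-0.046,-0.011,0,0,0,0,0,-0.046,-0.011,0,0,0,0,0,0,0,0,0,0,0,0,0,0,0,0,0,0,0,0,0,0,0,0,0,0]}}

```text
time_s: 7.2
position: [0.5234, -0.0361, 0.2879]
tool_rot: [[0.125, -0.992, -0.003], [-0.992, -0.125, -0.001], [0.0, 0.003, -1.0]]
force: [0.4, 0.1, -1.0]
finger_gap: 0.0155
finger_force: 39.5
```

Run:
```python
from h import *
np.set_printoptions(precision=4,suppress=True)
s=r.sense();i=r.snapshot('wrist');p=np.array(s['position']);R=np.array(s['tool_rot']);print(s['time_s'],p,R)
W=cam('wrist',s)
print('mouth px',proj(W,[.5157,.0248,.122]),'foot px',proj(W,p+R@[0,0,.097]))
cv2.imwrite('pics/w3.png',i[:,:,::-1])
c=proj(W,[.5157,.0248,.122]);x,y=int(c[0])-100,int(c[1])-75;x=max(x,0);y=max(y,0)
print(x,y);cv2.imwrite('pics/w3c.png',cv2.resize(i[y:y+150,x:x+200,::-1],None,fx=4,fy=4,interpolation=cv2.INTER_CUBIC))
```

```text
7.2 [ 0.5234 -0.0361  0.2879] [[ 0.1253 -0.9921 -0.003 ]
 [-0.9921 -0.1253 -0.0006]
 [ 0.0002  0.0031 -1.    ]]
mouth px [280.465  271.7598] foot px [280.7635 225.5024]
180 196
```

View pics/w3c.png

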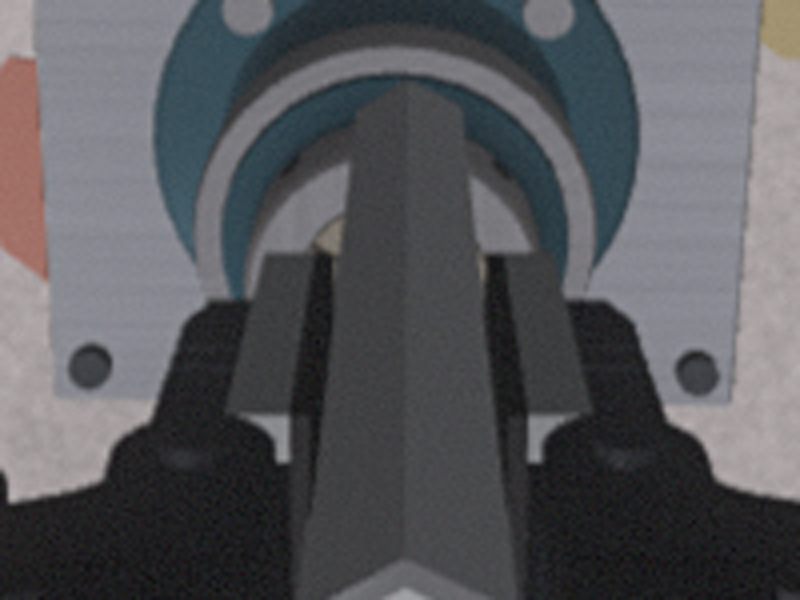

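The bar is gripped square, with its foot corner at crop px (405,85). It hides the mouth, so I'll move past the mouth to see both at once.

Emit:
{"op": "send_rows", "data": {"motion": [-0.04,0,0,0,0,0,0,-0.04,0,0,0,0,0,0,-0.04,0,0,0,0,0,0,0,0,0,0,0,0,0,0,0,0,0,0,0,0]}}

```text
time_s: 7.75
position: [0.5088, 0.083, 0.289]
tool_rot: [[0.126, -0.992, -0.001], [-0.992, -0.126, -0.0], [0.0, 0.001, -1.0]]
force: [0.5, -0.9, -0.4]
finger_gap: 0.0155
finger_force: 39.5
```

Emit:
{"op": "send_rows", "data": {"motion": [0,0,0,0,0,0,0,0,0,0,0,0,0,0]}}

```text
time_s: 7.95
position: [0.509, 0.0822, 0.2892]
tool_rot: [[0.124, -0.992, -0.0], [-0.992, -0.124, -0.0], [0.0, 0.0, -1.0]]
force: [1.1, -0.5, -1.2]
finger_gap: 0.0154
finger_force: 39.5
```

Run:
```python
from h import *
np.set_printoptions(precision=4,suppress=True)
s=r.sense();i=r.snapshot('wrist');p=np.array(s['position']);R=np.array(s['tool_rot']);print(s['time_s'],p,R)
W=cam('wrist',s)
c=proj(W,[.5157,.0248,.122]);f=proj(W,p+R@[0,0,.097]);print('mouth px',c,'foot px',f)
for n,h in(('collet_mouth',.122),('lever_knob',.11)):
  print(n,[(onz(W,np.array(d['point'])*[560,420],h),d['confidence']) for d in r.place_of('wrist',n)][:2])
cv2.imwrite('pics/w4.png',i[:,:,::-1])
c=(c+f)/2;x,y=int(c[0])-100,int(c[1])-75;x=max(x,0);y=max(y,0)
print(x,y);cv2.imwrite('pics/w4c.png',cv2.resize(i[y:y+150,x:x+200,::-1],None,fx=4,fy=4,interpolation=cv2.INTER_CUBIC))
```

```text
7.95 [0.509  0.0822 0.2892] [[ 0.1237 -0.9923 -0.0003]
 [-0.9923 -0.1237 -0.0002]
 [ 0.0002  0.0003 -1.    ]]
mouth px [281.4514 125.1636] foot px [280.7676 225.5029]
collet_mouth [(array([0.5177, 0.0201, 0.122 ]), 0.82)]
lever_knob [(array([0.4545, 0.2392, 0.11  ]), 0.67)]
181 100
```

View pics/w4c.png

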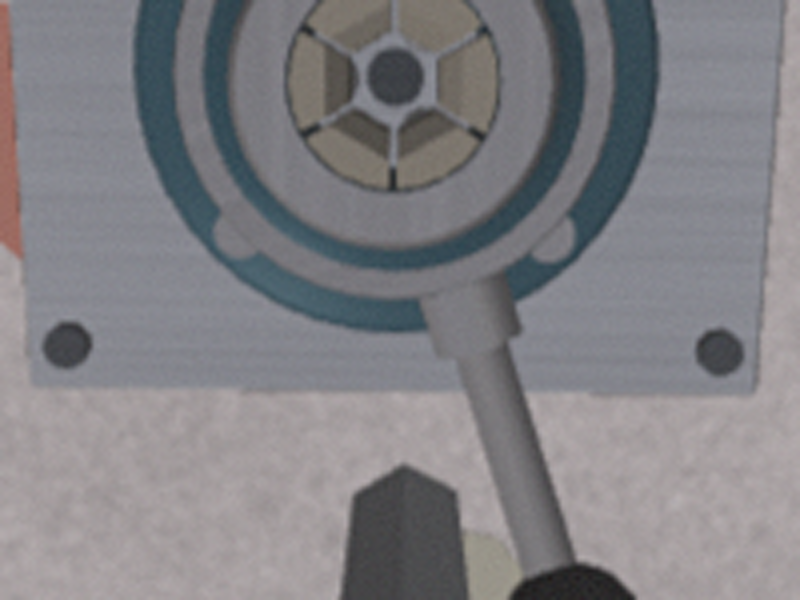

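Run:
```python
from h import *
np.set_printoptions(precision=4,suppress=True)
s=r.sense();W=cam('wrist',s);p=np.array(s['position']);R=np.array(s['tool_rot'])
f=lambda u,v,z:onz(W,(181+u/4,100+v/4),z)
m=f(394,82.5,.122);print('mouth',m)
P=np.array([f(*q,.122) for q in((305,130),(392,190),(483,135),(484,33),(305,32))]);d=(P-m)[:,:2];print(np.hypot(*d.T),np.degrees(np.arctan2(d[:,1],d[:,0]))%60)
for q in((405,465),(353,495),(460,493)): print('foot corner tool',R.T@(f(*q,.1925)-p))
for z in(.105,.11):print('knob?',f(572,610,z))
print('shift tcp->mouth',R.T@(m-p))
```

```text
mouth [0.5176 0.0222 0.122 ]
[0.019  0.02   0.0195 0.019  0.0189] [34.459  35.9121 37.2947 35.1677 38.2458]
foot corner tool [0.006  0.0009 0.0968]
foot corner tool [ 0.0012 -0.0071  0.0968]
foot corner tool [0.0015 0.0094 0.0968]
knob? [0.4654 0.1289 0.105 ]
knob? [0.4662 0.1271 0.11  ]
shift tcp->mouth [ 0.061  -0.001   0.1673]
```

The mouth is at crop px (394,82) and the bar's foot corner at (405,465), so the relative shift is about +64 mm in tool x and −2 mm in tool y. I'll align and then lower slowly.

Emit:
{"op": "send_rows", "data": {"motion": [0.032,-0.001,0,0,0,0,0,0.032,-0.001,0,0,0,0,0,0,0,0.03,0,0,0,0,0,0,0.02,0,0,0,0,0,0,0.01,0,0,0,0]}}

```text
time_s: 8.6
position: [0.518, 0.0194, 0.2274]
tool_rot: [[0.124, -0.992, -0.003], [-0.992, -0.124, -0.001], [0.0, 0.003, -1.0]]
force: [-0.4, -0.5, -0.5]
finger_gap: 0.0149
finger_force: 39.6
```

Emit:
{"op": "send_rows", "data": {"motion": [0,0,0,0,0,0,0,0,0,0,0,0,0,0]}}

```text
time_s: 8.8
position: [0.5197, 0.0204, 0.2302]
tool_rot: [[0.126, -0.992, 0.002], [-0.992, -0.126, -0.0], [0.0, -0.002, -1.0]]
force: [-1.3, 0.9, -0.8]
finger_gap: 0.0155
finger_force: 39.5
```

Emit:
{"op": "send_rows", "data": {"motion": [0,0,0.003,0,0,0,0,0,0,0.003,0,0,0,0,0,0,0.002,0,0,0,0,0,0,0,0,0,0,0]}}

```text
time_s: 9.2
position: [0.5188, 0.0204, 0.2212]
tool_rot: [[0.126, -0.992, -0.0], [-0.992, -0.126, -0.0], [0.0, 0.0, -1.0]]
force: [0.7, 0.2, -1.2]
finger_gap: 0.0153
finger_force: 39.5
```

Emit:
{"op": "send_rows", "data": {"motion": [0,0,0.002,0,0,0,0,0,0,0.002,0,0,0,0,0,0,0,0,0,0,0]}}

```text
time_s: 9.5
position: [0.5188, 0.0203, 0.217]
tool_rot: [[0.126, -0.992, -0.001], [-0.992, -0.126, -0.0], [0.0, 0.001, -1.0]]
force: [-1.0, -0.4, -1.0]
finger_gap: 0.0155
finger_force: 39.6
```

Emit:
{"op": "send_rows", "data": {"motion": [0,0,0.001,0,0,0,0,0,0,0.001,0,0,0,0,0,0,0,0,0,0,0]}}

```text
time_s: 9.8
position: [0.519, 0.0203, 0.2153]
tool_rot: [[0.126, -0.992, 0.0], [-0.992, -0.126, -0.0], [0.0, -0.0, -1.0]]
force: [-0.6, 0.3, -0.7]
finger_gap: 0.0155
finger_force: 39.6
```

Emit:
{"op": "send_rows", "data": {"motion": [0,0,0.001,0,0,0,0,0,0,0.001,0,0,0,0,0,0,0,0,0,0,0]}}

```text
time_s: 10.1
position: [0.519, 0.0202, 0.2132]
tool_rot: [[0.126, -0.992, -0.0], [-0.992, -0.126, -0.0], [0.0, 0.0, -1.0]]
force: [0.4, -1.0, -1.2]
finger_gap: 0.0154
finger_force: 39.6
```

Emit:
{"op": "send_rows", "data": {"motion": [0,0,0.001,0,0,0,0,0,0,0.001,0,0,0,0,0,0,0,0,0,0,0]}}

```text
time_s: 10.4
position: [0.5189, 0.0202, 0.2112]
tool_rot: [[0.126, -0.992, -0.0], [-0.992, -0.126, -0.0], [0.0, 0.0, -1.0]]
force: [0.1, -0.8, -0.9]
finger_gap: 0.0152
finger_force: 39.6
```

Emit:
{"op": "send_rows", "data": {"motion": [0,0,0.002,0,0,0,0,0,0,0.002,0,0,0,0,0,0,0,0,0,0,0]}}

```text
time_s: 10.7
position: [0.5189, 0.0203, 0.2069]
tool_rot: [[0.126, -0.992, -0.0], [-0.992, -0.126, -0.0], [0.0, 0.0, -1.0]]
force: [1.1, -0.8, -1.0]
finger_gap: 0.0153
finger_force: 39.5
```

Emit:
{"op": "send_rows", "data": {"motion": [0,0,0.002,0,0,0,0,0,0,0.002,0,0,0,0,0,0,0,0,0,0,0]}}

```text
time_s: 11.0
position: [0.5189, 0.0203, 0.203]
tool_rot: [[0.126, -0.992, -0.0], [-0.992, -0.126, -0.0], [0.0, 0.0, -1.0]]
force: [0.7, -1.5, -2.5]
finger_gap: 0.0154
finger_force: 39.5
```

Run:
```python
from workcell import r
s=r.sense();print(s['position'],s['force'],s['moment'])
```

```text
[0.51892805 0.02028588 0.20297251] [ 0.67043915 -1.54051633 -2.50760125] [-0.4930738  -0.23540383  0.00811927]
```

Emit:
{"op": "send_rows", "data": {"motion": [0.0005,-0.0003,0.002,0,0,0,0,0,0,0.002,0,0,0,0,0,0,0,0,0,0,0]}}

```text
time_s: 11.3
position: [0.5191, 0.02, 0.1988]
tool_rot: [[0.126, -0.992, -0.001], [-0.992, -0.126, 0.0], [-0.0, 0.001, -1.0]]
force: [-0.5, 0.0, -0.4]
finger_gap: 0.0154
finger_force: 39.5
```

Emit:
{"op": "send_rows", "data": {"motion": [0,0,0.002,0,0,0,0,0,0,0.002,0,0,0,0,0,0,0,0,0,0,0]}}

```text
time_s: 11.6
position: [0.5192, 0.0199, 0.1949]
tool_rot: [[0.126, -0.992, -0.001], [-0.992, -0.126, 0.0], [-0.0, 0.0, -1.0]]
force: [-0.2, 0.1, -0.2]
finger_gap: 0.0151
finger_force: 39.5
```

Emit:
{"op": "send_rows", "data": {"motion": [0,0,0.002,0,0,0,0,0,0,0.002,0,0,0,0,0,0,0.002,0,0,0,0,0,0,0,0,0,0,0]}}

```text
time_s: 12.0
position: [0.5191, 0.0199, 0.1889]
tool_rot: [[0.126, -0.992, -0.001], [-0.992, -0.126, -0.0], [-0.0, 0.001, -1.0]]
force: [0.5, -0.2, -1.2]
finger_gap: 0.0151
finger_force: 39.5
```

Emit:
{"op": "send_rows", "data": {"motion": [0,0,0.001,0,0,0,0,0,0,0.001,0,0,0,0,0,0,0,0,0,0,0]}}

```text
time_s: 12.3
position: [0.5193, 0.0198, 0.1873]
tool_rot: [[0.126, -0.992, -0.0], [-0.992, -0.126, -0.0], [0.0, 0.0, -1.0]]
force: [-0.9, -0.8, -0.9]
finger_gap: 0.0155
finger_force: 39.6
```

Emit:
{"op": "send_rows", "data": {"motion": [0,0,0.001,0,0,0,0,0,0,0.001,0,0,0,0,0,0,0,0,0,0,0]}}

```text
time_s: 12.6
position: [0.5194, 0.0197, 0.1859]
tool_rot: [[0.126, -0.992, 0.0], [-0.992, -0.126, -0.0], [0.0, -0.0, -1.0]]
force: [-1.2, -0.8, 4.2]
finger_gap: 0.0155
finger_force: 40.2
```

Emit:
{"op": "send_rows", "data": {"motion": [0,0,0.001,0,0,0,0,0,0,0.001,0,0,0,0,0,0,0,0,0,0,0]}}

```text
time_s: 12.9
position: [0.5195, 0.0197, 0.1847]
tool_rot: [[0.126, -0.992, 0.001], [-0.992, -0.126, -0.001], [0.001, -0.001, -1.0]]
force: [-3.2, -0.3, 7.9]
finger_gap: 0.0152
finger_force: 40.7
```

Emit:
{"op": "send_rows", "data": {"motion": [0,0,0.001,0,0,0,0,0,0,0.001,0,0,0,0,0,0,0,0,0,0,0]}}

```text
time_s: 13.2
position: [0.5195, 0.0197, 0.1827]
tool_rot: [[0.126, -0.992, 0.001], [-0.992, -0.126, -0.0], [0.001, -0.001, -1.0]]
force: [-1.5, -0.8, 7.2]
finger_gap: 0.0153
finger_force: 40.7
```

Emit:
{"op": "send_rows", "data": {"motion": [0,0,0.001,0,0,0,0,0,0,0.001,0,0,0,0,0,0,0,0,0,0,0]}}

```text
time_s: 13.5
position: [0.5195, 0.0197, 0.1808]
tool_rot: [[0.126, -0.992, 0.001], [-0.992, -0.126, -0.0], [0.001, -0.001, -1.0]]
force: [-2.9, -1.0, 8.3]
finger_gap: 0.0153
finger_force: 40.7
```

Emit:
{"op": "send_rows", "data": {"motion": [0.0002,0.0004,0.001,0,0,0,0,0,0,0.001,0,0,0,0,0,0,0,0,0,0,0]}}

```text
time_s: 13.8
position: [0.5194, 0.0196, 0.1788]
tool_rot: [[0.126, -0.992, 0.002], [-0.992, -0.126, -0.0], [0.0, -0.002, -1.0]]
force: [-2.5, -0.2, 8.4]
finger_gap: 0.0157
finger_force: 40.7
```

Emit:
{"op": "send_rows", "data": {"motion": [0,0,0.001,0,0,0,0,0,0,0.001,0,0,0,0,0,0,0,0,0,0,0]}}

```text
time_s: 14.1
position: [0.5194, 0.0196, 0.1769]
tool_rot: [[0.127, -0.992, 0.002], [-0.992, -0.127, -0.0], [0.0, -0.002, -1.0]]
force: [-2.3, -1.0, 8.9]
finger_gap: 0.0153
finger_force: 40.7
```

Emit:
{"op": "send_rows", "data": {"motion": [0,0,0.001,0,0,0,0,0,0,0.001,0,0,0,0,0,0,0,0,0,0,0]}}

```text
time_s: 14.4
position: [0.5194, 0.0196, 0.1748]
tool_rot: [[0.127, -0.992, 0.002], [-0.992, -0.127, -0.0], [0.0, -0.002, -1.0]]
force: [-2.9, -0.4, 8.6]
finger_gap: 0.0152
finger_force: 40.7
```

Steady drag of about 8.5 N. I'll keep pushing in small steps and watch for the stop.

Emit:
{"op": "send_rows", "data": {"motion": [0,0,0.001,0,0,0,0,0,0,0.001,0,0,0,0,0,0,0,0,0,0,0]}}

```text
time_s: 14.7
position: [0.5194, 0.0196, 0.1728]
tool_rot: [[0.126, -0.992, 0.002], [-0.992, -0.126, -0.0], [0.0, -0.002, -1.0]]
force: [-2.0, 0.3, 8.9]
finger_gap: 0.0153
finger_force: 40.7
```

Emit:
{"op": "send_rows", "data": {"motion": [0,0,0.001,0,0,0,0,0,0,0.001,0,0,0,0,0,0,0,0,0,0,0]}}

```text
time_s: 15.0
position: [0.5194, 0.0196, 0.1708]
tool_rot: [[0.126, -0.992, 0.002], [-0.992, -0.126, -0.0], [0.0, -0.002, -1.0]]
force: [-2.4, 0.0, 8.5]
finger_gap: 0.0152
finger_force: 40.6
```

Emit:
{"op": "send_rows", "data": {"motion": [0,0,0.001,0,0,0,0,0,0,0,0,0,0,0]}}

```text
time_s: 15.2
position: [0.5194, 0.0196, 0.1698]
tool_rot: [[0.127, -0.992, 0.002], [-0.992, -0.127, -0.0], [0.0, -0.002, -1.0]]
force: [-2.4, 0.0, 8.3]
finger_gap: 0.0158
finger_force: 40.7
```

Emit:
{"op": "send_rows", "data": {"motion": [0,0,0.001,0,0,0,0,0,0,0.001,0,0,0,0,0,0,0,0,0,0,0]}}

```text
time_s: 15.5
position: [0.5194, 0.0196, 0.1677]
tool_rot: [[0.126, -0.992, 0.002], [-0.992, -0.126, -0.0], [0.0, -0.002, -1.0]]
force: [-1.8, -0.8, 8.3]
finger_gap: 0.0158
finger_force: 40.6
```

Emit:
{"op": "send_rows", "data": {"motion": [0,0,0.001,0,0,0,0,0,0,0.001,0,0,0,0,0,0,0,0,0,0,0]}}

```text
time_s: 15.8
position: [0.5194, 0.0196, 0.1657]
tool_rot: [[0.126, -0.992, 0.002], [-0.992, -0.126, -0.0], [0.0, -0.002, -1.0]]
force: [-1.8, -0.1, 7.8]
finger_gap: 0.0154
finger_force: 40.6
```

Emit:
{"op": "send_rows", "data": {"motion": [0,0,0.001,0,0,0,0,0,0,0,0,0,0,0]}}

```text
time_s: 16.0
position: [0.5193, 0.0196, 0.1646]
tool_rot: [[0.126, -0.992, 0.002], [-0.992, -0.126, -0.0], [0.0, -0.001, -1.0]]
force: [-2.2, -0.4, 7.7]
finger_gap: 0.0148
finger_force: 40.6
```

Emit:
{"op": "send_rows", "data": {"motion": [0,0,0.001,0,0,0,0,0,0,0,0,0,0,0]}}

```text
time_s: 16.2
position: [0.5193, 0.0196, 0.1636]
tool_rot: [[0.126, -0.992, 0.002], [-0.992, -0.126, -0.0], [0.0, -0.001, -1.0]]
force: [-1.9, -0.4, 6.2]
finger_gap: 0.0155
finger_force: 40.6
```

Emit:
{"op": "send_rows", "data": {"motion": [0,0,0.001,0,0,0,0,0,0,0,0,0,0,0]}}

```text
time_s: 16.4
position: [0.5193, 0.0196, 0.1626]
tool_rot: [[0.126, -0.992, 0.002], [-0.992, -0.126, -0.0], [0.0, -0.001, -1.0]]
force: [-2.5, -0.4, 6.7]
finger_gap: 0.0157
finger_force: 40.5
```

Emit:
{"op": "send_rows", "data": {"motion": [0,0,0.001,0,0,0,0,0,0,0,0,0,0,0]}}

```text
time_s: 16.6
position: [0.5195, 0.0196, 0.1625]
tool_rot: [[0.127, -0.992, 0.002], [-0.992, -0.127, -0.0], [0.001, -0.002, -1.0]]
force: [-3.8, -0.3, 12.4]
finger_gap: 0.0155
finger_force: 41.3
```

Emit:
{"op": "send_rows", "data": {"motion": [0,0,0.001,0,0,0,0,0,0,0,0,0,0,0,0,0,0,0,0,0,0]}}

```text
time_s: 16.9
position: [0.5196, 0.0196, 0.1624]
tool_rot: [[0.127, -0.992, 0.002], [-0.992, -0.127, -0.0], [0.001, -0.002, -1.0]]
force: [-4.9, 1.1, 17.2]
finger_gap: 0.0156
finger_force: 42.1
```

The tool stopped at z = 0.1624 while the force rose to 17 N, so the bar is on the stop. I'll ease off and release.

Emit:
{"op": "send_rows", "data": {"motion": [0,0,-0.001,0,0,0,0,0,0,0,0,0,0,0.5,0,0,0,0,0,0,0.5,0,0,0,0,0,0,0.5,0,0,0,0,0,0,0.5]}}

```text
time_s: 17.4
position: [0.5189, 0.0196, 0.1598]
tool_rot: [[0.126, -0.992, -0.001], [-0.992, -0.126, -0.0], [0.0, 0.001, -1.0]]
force: [0.4, -0.5, 0.3]
finger_gap: 0.0428
finger_force: 0.0
```

Emit:
{"op": "send_rows", "data": {"motion": [0,0,-0.01,0,0,0,0.5,0,0,-0.03,0,0,0,0.5,0,0,-0.04,0,0,0,0.5,0,0,-0.04,0,0,0,0.5,0,0,0,0,0,0,0.5]}}

```text
time_s: 17.9
position: [0.5221, 0.02, 0.2875]
tool_rot: [[0.127, -0.992, 0.014], [-0.992, -0.127, 0.002], [-0.0, -0.014, -1.0]]
force: [0.8, -0.3, -0.4]
finger_gap: 0.0427
finger_force: 0.0
```

Emit:
{"op": "send_rows", "data": {"motion": [-0.03,0,0,0,0,0,0.5,-0.04,0,0,0,0,0,0.5,0,0,0,0,0,0,0.5,0,0,0,0,0,0,0.5]}}

```text
time_s: 18.3
position: [0.51, 0.0897, 0.2805]
tool_rot: [[0.128, -0.992, 0.0], [-0.992, -0.128, 0.0], [0.0, -0.0, -1.0]]
force: [-0.1, -0.2, 0.3]
finger_gap: 0.0426
finger_force: 0.0
```

Run:
```python
from h import *
np.set_printoptions(precision=4,suppress=True)
s=r.sense();i=r.snapshot('wrist');p=np.array(s['position']);R=np.array(s['tool_rot']);print(s['time_s'],p,R,s['q'])
W=cam('wrist',s)
print([(np.array(d['point'])*[560,420],onz(W,np.array(d['point'])*[560,420],.11),d['confidence']) for d in r.place_of('wrist','lever_knob')][:2])
print('pred bar top',proj(W,[.519,.021,.195]),'bar 1mm higher',proj(W,[.519,.021,.205]))
cv2.imwrite('pics/w5.png',cv2.resize(i[:,:,::-1],None,fx=1.4,fy=1.4))
```

```text
18.3 [0.51   0.0897 0.2805] [[ 0.1276 -0.9918  0.0001]
 [-0.9918 -0.1276  0.    ]
 [ 0.     -0.0001 -1.    ]] [ 27.9558  10.3112 -11.5717   0.0021 -68.1128 -20.6243]
[(array([325.304, 252.882]), array([0.4674, 0.131 , 0.11  ]), 0.72)]
pred bar top [280.2318 108.2715] bar 1mm higher [280.1535 108.1082]
```

View pics/w5.png

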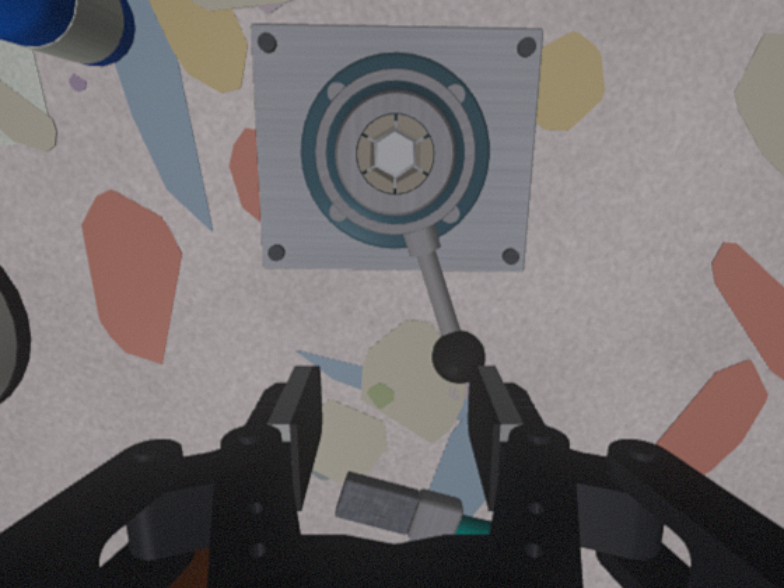

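The bar stands in the collet (picture px ≈(395,155)) and the knob is at (458,357), i.e. (0.4665, 0.1325), with lever angle about 115°. I'll straddle the knob with the fingers along the tangent.

Emit:
{"op": "send_rows", "data": {"motion": [0,0,0,0,0,-5.9,0.5,0,0,0,0,0,-5.9,0.5,0,0,0,0,0,-5.9,0.5,-0.029,0.011,0,0,0,0,0.5,-0.028,0.01,0,0,0,0,0.5]}}

```text
time_s: 18.9
position: [0.4669, 0.131, 0.28]
tool_rot: [[0.418, -0.908, -0.001], [-0.908, -0.418, -0.0], [0.0, 0.001, -1.0]]
force: [-0.6, 0.7, 0.4]
finger_gap: 0.0427
finger_force: 0.0
```

Emit:
{"op": "send_rows", "data": {"motion": [0,0,0.03,0,0,0,0.5,0,0,0,0,0,0,0.5,0,0,0,0,0,0,0.5]}}

```text
time_s: 19.2
position: [0.4674, 0.1311, 0.2505]
tool_rot: [[0.421, -0.907, -0.0], [-0.907, -0.421, -0.001], [0.001, 0.001, -1.0]]
force: [0.3, 1.0, 1.0]
finger_gap: 0.0423
finger_force: 0.0
```

Run:
```python
from h import *
np.set_printoptions(precision=4,suppress=True)
s=r.sense();i=r.snapshot('wrist');p=np.array(s['position']);R=np.array(s['tool_rot']);print(s['time_s'],p,R,s['q'])
W=cam('wrist',s)
print([(np.array(d['point'])*[560,420],R.T@(onz(W,np.array(d['point'])*[560,420],.11)-p),d['confidence']) for d in r.place_of('wrist','lever_knob')][:2])
for d in r.regions_of('wrist','lever_knob')[:1]: print(d['confidence'],np.array(d['rect'])*[560,420,560,420])
cv2.imwrite('pics/w6.png',cv2.resize(i[:,:,::-1],None,fx=1.4,fy=1.4))
```

```text
19.2 [0.4674 0.1311 0.2505] [[ 0.4208 -0.9071 -0.0005]
 [-0.9071 -0.4208 -0.0012]
 [ 0.0009  0.0009 -1.    ]] [ 34.9121   8.3611 -18.4732   0.0468 -63.2278 -10.0452]
[(array([281.288, 207.018]), array([0.0005, 0.0004, 0.1405]), 0.86)]
0.59 [211.624   0.    348.488 230.79 ]
```

View pics/w6.png

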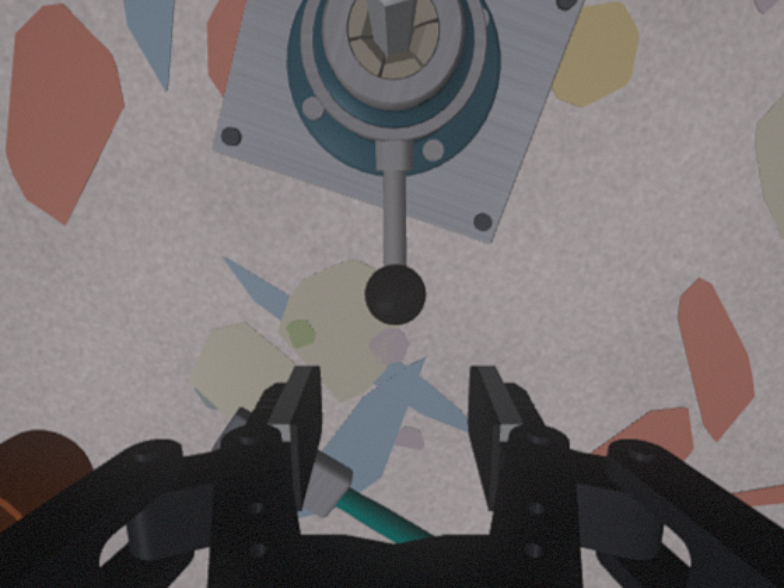

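The knob is centred at px (395,294), midway between the pads. I'll lower and then swing.

Emit:
{"op": "send_rows", "data": {"motion": [0,0,0.04,0,0,0,0.5,0,0,0.04,0,0,0,0.5,0,0,0.04,0,0,0,0.5,0,0,0.022,0,0,0,0.5,0,0,0,0,0,0,0.5]}}

```text
time_s: 19.85
position: [0.4659, 0.1307, 0.106]
tool_rot: [[0.421, -0.907, -0.005], [-0.907, -0.421, -0.003], [0.001, 0.006, -1.0]]
force: [-1.3, -0.2, 0.6]
finger_gap: 0.0427
finger_force: 0.0
```

Emit:
{"op": "send_rows", "data": {"motion": [0,-0.004,0,0,0,2,0.5,0.0002,-0.0064,0,0,0,3,0.5,0.0002,-0.0064,0,0,0,3,0.5,0,0,0,0,0,0,0.5]}}

```text
time_s: 20.25
position: [0.4824, 0.1374, 0.1093]
tool_rot: [[0.29, -0.957, -0.002], [-0.957, -0.29, -0.001], [0.0, 0.002, -1.0]]
force: [-3.7, -1.0, -0.8]
finger_gap: 0.0425
finger_force: 1.8
```

Emit:
{"op": "send_rows", "data": {"motion": [0.0003,-0.0085,0,0,0,4,0.5,0.0003,-0.0085,0,0,0,4,0.5,0.0003,-0.0085,0,0,0,4,0.5,0.0003,-0.0085,0,0,0,4,0.5,0.0003,-0.0085,0,0,0,4,0.5]}}

```text
time_s: 20.75
position: [0.5237, 0.1426, 0.1092]
tool_rot: [[-0.056, -0.998, -0.003], [-0.998, 0.056, -0.0], [0.001, 0.003, -1.0]]
force: [-5.9, 0.8, 1.2]
finger_gap: 0.0425
finger_force: 3.0
```

Emit:
{"op": "send_rows", "data": {"motion": [0.0003,-0.0085,0,0,0,4,0.5,0.0003,-0.0085,0,0,0,4,0.5,0.0003,-0.0085,0,0,0,4,0.5,0.0003,-0.0085,0,0,0,4,0.5,0,0,0,0,0,0,0.5]}}

```text
time_s: 21.25
position: [0.5585, 0.1365, 0.1093]
tool_rot: [[-0.327, -0.945, 0.001], [-0.945, 0.327, 0.001], [-0.001, -0.0, -1.0]]
force: [-3.1, 0.3, -0.6]
finger_gap: 0.0427
finger_force: 1.1
```

Run:
```python
from h import *
s=r.sense();p=np.array(s['position']);R=np.array(s['tool_rot']);c=p[:2]-[.518,.022]
print(p,'r',np.hypot(*c),'ang',np.degrees(np.arctan2(c[1],c[0])),'yaw y',np.degrees(np.arctan2(-R[1,1],-R[0,1])),'F tool',R.T@s['force'])
```

```text
[0.55850116 0.13646194 0.10933053] r 0.1214161396722818 ang 70.51420502117118 yaw y -19.062754938261033 F tool [0.70445073 2.99228608 0.56689866]
```

Emit:
{"op": "send_rows", "data": {"motion": [0.0003,-0.0085,0,0,0,4,0.5,0.0003,-0.0085,0,0,0,4,0.5,0.0003,-0.0085,0,0,0,4,0.5,0.0003,-0.0085,0,0,0,4,0.5,0.0003,-0.0085,0,0,0,4,0.5]}}

```text
time_s: 21.75
position: [0.5942, 0.1164, 0.1093]
tool_rot: [[-0.631, -0.776, -0.001], [-0.776, 0.631, 0.001], [-0.0, 0.001, -1.0]]
force: [-5.9, 2.5, 1.3]
finger_gap: 0.0428
finger_force: 3.2
```

Emit:
{"op": "send_rows", "data": {"motion": [0.0001,-0.0042,0,0,0,2,0.5,0.0001,-0.0042,0,0,0,2,0.5,0,0,0,0,0,0,0.5]}}

```text
time_s: 22.05
position: [0.6013, 0.1106, 0.1093]
tool_rot: [[-0.682, -0.732, 0.001], [-0.732, 0.682, 0.001], [-0.001, -0.0, -1.0]]
force: [-3.2, 1.1, 0.3]
finger_gap: 0.043
finger_force: 1.8
```

Emit:
{"op": "send_rows", "data": {"motion": [0,-0.0021,0,0,0,1,0.5,0,-0.0021,0,0,0,1,0.5,0,0,0,0,0,0,0.5]}}

```text
time_s: 22.35
position: [0.6042, 0.1078, 0.1092]
tool_rot: [[-0.707, -0.708, 0.0], [-0.708, 0.707, 0.0], [-0.001, -0.0, -1.0]]
force: [-4.9, 1.1, 1.6]
finger_gap: 0.043
finger_force: 2.2
```

```bash
cat > a.py <<'E'
from h import *
s=r.sense();p=np.array(s['position']);R=np.array(s['tool_rot']);c=p[:2]-[.518,.022]
print(s['time_s'],p,'r',np.hypot(*c),'ang',np.degrees(np.arctan2(c[1],c[0])),'yaw y',np.degrees(np.arctan2(-R[1,1],-R[0,1])),'F tool',R.T@s['force'],s['finger_gap'])
E
python3 a.py
```

```text
22.35 [0.60417768 0.1077549  0.10924243] r 0.1215750620346034 ang 44.859110357608714 yaw y -44.96402560522078 F tool [ 2.70358212  4.2597421  -1.63360101] 0.04299020051587946
```

Lever at about 47–48°. Small steps now until the end stop shows.

Emit:
{"op": "send_rows", "data": {"motion": [0,-0.0021,0,0,0,1,0.5,0,0,0,0,0,0,0.5]}}

```text
time_s: 22.55
position: [0.6041, 0.1073, 0.1091]
tool_rot: [[-0.719, -0.695, -0.003], [-0.695, 0.719, 0.001], [0.001, 0.003, -1.0]]
force: [-9.3, 6.8, 4.9]
finger_gap: 0.0428
finger_force: 5.7
```

Emit:
{"op": "send_rows", "data": {"motion": [0,-0.0021,0,0,0,1,0.5,0,0,0,0,0,0,0.5]}}

```text
time_s: 22.75
position: [0.604, 0.1069, 0.1091]
tool_rot: [[-0.731, -0.682, -0.006], [-0.682, 0.731, 0.003], [0.002, 0.006, -1.0]]
force: [-14.2, 11.7, 7.5]
finger_gap: 0.0428
finger_force: 9.2
```

Emit:
{"op": "send_rows", "data": {"motion": [0,-0.002,0,0,0,0,0.5,0,0,0,0,0,0,0.5]}}

```text
time_s: 22.95
position: [0.6041, 0.1067, 0.109]
tool_rot: [[-0.731, -0.683, -0.008], [-0.683, 0.731, 0.004], [0.003, 0.008, -1.0]]
force: [-19.3, 17.0, 10.4]
finger_gap: 0.0428
finger_force: 12.5
```

```bash
python3 a.py
```

```text
22.95 [0.60407015 0.10668954 0.10899216] r 0.12074928197182506 ang 44.53676520582566 yaw y -46.9580277818773 F tool [  2.55505076  25.72012441 -10.15615761] 0.04278705843272027
```

The force rose to 25 N with no motion, so the lever is at its end. I'll back off to centre, lift and check.

Emit:
{"op": "send_rows", "data": {"motion": [0,0.005,0,0,0,0,0.5,0,0.005,0,0,0,0,0.5,0,0,0,0,0,0,0.5,0,0,0,0,0,0,0.5]}}

```text
time_s: 23.35
position: [0.6028, 0.1101, 0.1088]
tool_rot: [[-0.732, -0.681, 0.002], [-0.681, 0.732, 0.0], [-0.002, -0.001, -1.0]]
force: [-0.1, -0.1, 0.5]
finger_gap: 0.0426
finger_force: 0.0
```

Emit:
{"op": "send_rows", "data": {"motion": [0,0,-0.02,0,0,0,0.5,0,0,-0.04,0,0,0,0.5,0,0,-0.04,0,0,0,0.5,0,0,-0.04,0,0,0,0.5,0,0,0,0,0,0,0.5]}}

```text
time_s: 23.85
position: [0.6056, 0.1104, 0.2557]
tool_rot: [[-0.732, -0.681, 0.014], [-0.681, 0.732, 0.004], [-0.013, -0.007, -1.0]]
force: [0.1, -0.2, 0.7]
finger_gap: 0.0428
finger_force: 0.0
```

Emit:
{"op": "send_rows", "data": {"motion": [0,0,0,0,0,0,0.5,0,0,0,0,0,0,0.5]}}

```text
time_s: 24.05
position: [0.6015, 0.1097, 0.247]
tool_rot: [[-0.733, -0.681, -0.002], [-0.681, 0.733, -0.001], [0.002, 0.001, -1.0]]
force: [-0.1, 0.4, 0.0]
finger_gap: 0.0431
finger_force: 0.0
```

```bash
python3 a.py
python3 - <<'E'
from h import *
s=r.sense();i=r.snapshot('wrist');W=cam('wrist',s)
for d in r.place_of('wrist','lever_knob')[:1]:
  k=onz(W,np.array(d['point'])*[560,420],.11);print(k,np.degrees(np.arctan2(k[1]-.022,k[0]-.518)))
cv2.imwrite('pics/w7.png',cv2.resize(i[:,:,::-1],None,fx=1.4,fy=1.4))
E
```

```text
24.05 [0.60146231 0.10974415 0.24701504] r 0.12109910301789541 ang 46.43266006152724 yaw y -47.1051008321469 F tool [-0.20235266  0.33670308 -0.03642602] 0.0431083565912531
[0.59888676 0.11094606 0.11      ] 47.71689459430465
```

View pics/w7.png

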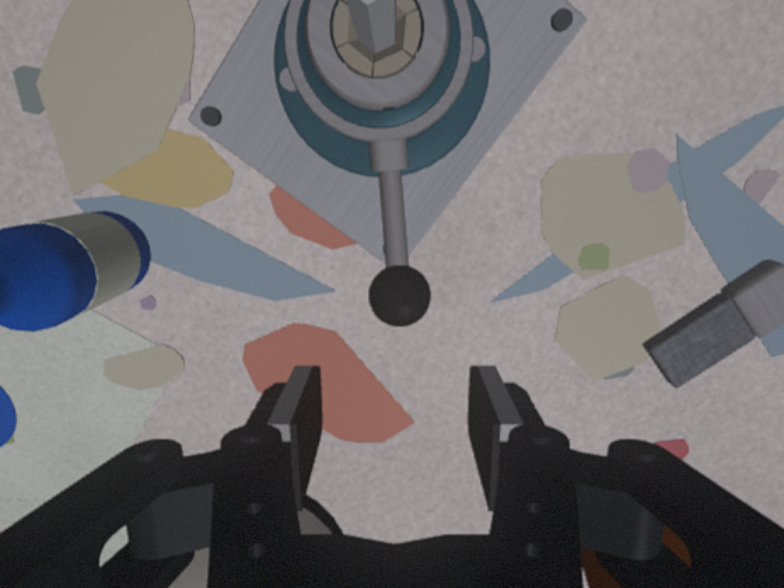

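The knob is at px (400,296), about 68° from where it started. The leaves are shut tight on the bar, which is still seated, and nothing touches the robot, so I'm handing in.

```bash
python3 -c "
from workcell import r
print(r.close_job())"
```

```text
the job is handed in; nothing more can be done
None
```

The hex blank is in the collet, pushed down until it met the depth stop at about 17 N. The lever is swung clockwise to its end (about 68°), and I handed the job in at about 24 s; the result of the judging was not shown.

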